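# Hold the hidden clamp bolt square behind the bench-pin bracket

### The arm

A 6-joint arm with a two-finger parallel gripper is mounted at the origin on the work surface. World frame = base frame: x ahead of the robot, y to its left, z up, the work surface at z = 0. Lengths are in mm, angles in rad, forces in N, time in s.
With the tool pointing down it reaches from about 275 to 750 mm from the base axis. Payload 10.2 kg.
Tool frame: the origin (TCP) lies at the very end of the fingers, on their centre line; the grasp point (between the pads) lies 19 mm behind it; x points along the fingers, y is the direction in which the jaws open and shut, and the axes are right-handed (so a half turn about x gives the same grasp; the last joint's range is limited). The gripper opens to 85 mm and grips with 20 to 120 N. Pads are 22 mm wide; open, the fingers measure 114 mm over their backs; the gripper's body (76 mm by 85 mm) begins 54 mm behind the grasp point. The pads swing forward as they close: fully open they stand 13 mm farther back than shut.
Start: joints at [1.004, 0.313, 1.498, -0, 1.331, -0.223], TCP at [176.973, 494.279, 231.294] pointing down, gripper open.
Joint ranges: [-2.94, 2.94], [-0.97, 2.17], [0.19, 2.56], [-1.23, 4.37], [0.02, 3.11], [-2.88, 2.88]. Speed limits (rad/s): [2.39, 2.39, 3.01, 3.14, 3.14, 3.14].

### API

Orientations are given as a unit quaternion [w, x, y, z].
In Python, from rig import ctrl, viewer, finish_job gives the robot as it stands.
- The arm moves only by the tool carry_out, never from a script. Its argument "targets" is a list of rows, each an object of numbers: "x", "y", "z": the shift along the world's x, y, z in m; "ax", "ay", "az": the turn, a rotation vector about the world's x, y, z in rad; "hand": the opening, from -1 (shut) to 1 (fully open). A call has 1 to 5 rows; each row is the pose to reach, as a shift and turn from the pose commanded when the call began; what a row does not reach only later rows make up. A row lasts 1/8 s, in which the tool goes at most 62.5 mm and 10.7 degrees, less where a joint would pass 70% of its speed; a pose out of reach is approached as far as the arm can. A call with a gripper value outside its range is refused whole. The fingers move at their own pace and stop on an object; "grip_force" is the grip in N (left out, the last holds). Time passes only in rows, so rows that repeat a pose let the fingers close. It gives the time, the measured TCP pose, the force and the opening at its end, in the units of the state.
- ctrl.sense(): the state, without advancing time (a new reading comes with each control period).
- viewer.capture(name): name is "scene" or "top" or "wrist"; returns the picture (384x512x3 uint8, blue, green, red); there is no depth.
- viewer.camera_info(name): a dict with "fx", "fy", "cx", "cy" (pixels), "R" (3x3) and "t" (3): a world point X has camera coordinates R X + t. Camera axes: x right, y down, z forward; pixel columns grow to the right and rows downward; lengths in mm; the calibration is good to about 2 mm. A picture is of the moment at which its call begins: read the wrist's pose just before it. camera_info takes no time and is no camera call; for the wrist camera it gives the pose at the moment of the call.
- finish_job(): hands the job in, once; it reports no verdict.
The state is a dict: "time_s": time; "joints": joint angles; "dq": joint speeds; "tau": joint torques, N m; "eef_pos": TCP position; "ee_rot": TCP orientation; "force": force on the tool from outside, world axes, zero at the start; "wrist_torque": the same for the moment, N m; "grip_width": opening from 0.0 (shut) to 1.0 (fully open).
Only numpy, scipy, OpenCV 4.12 (cv2) and the standard library are available. Lean on these libraries where they do the work, as an engineer would, in place of code of your own. Each camera call takes 0.05 s, during which the arm holds its last target. There are 200 camera calls.

### The job

Hold the clamp bolt for me so that its nut can be tightened: reach down into the narrow gap behind the blue bench-pin bracket, grip the hidden square head by its two brass flats, bring those flats upright and keep the head from turning back. Finish while still gripping the head between both fingers with the flats upright, and do not let go. Leave the jar, the copper bobbin and the burnisher where they are.

Things in the scene. Friction and masses are not known exactly. Their poses are not given: they have to be found in the camera images.
- bracket: Blue steel bracket, fixed to the bench. Origin on the bench under the centre of the bolt head; x along the bolt, from tall front plate to low back plate (roughly away from the robot), y left, z up. Foot 84 x 100 x 12 mm. Front plate 90 mm wide, x -35 to -25 mm, top at 142 mm. Back plate 90 mm wide, x +23 to +31 mm, top at 102 mm. The 48 mm gap between is open above and at the sides.
- pin_end (a point): Middle of the free end of the wooden bench pin on the bracket's front (robot side), 110 mm from the bracket's origin along its -x, 60 mm above the bench. The pin is 60 mm wide, 18 mm thick. Above it, on the bolt, are a brass drum 32 mm across and a steel nut with a red mark, out to x = -54 mm of the bracket.
- bolt_head (a point): Centre of the bolt's square head in the gap, 100 mm above the bench, straight above the bracket's origin. Head: 16 mm long along the bolt, 22 mm across its two brass flats (to be gripped), 22 mm the other way; A collar 14 mm thick joins it to the front plate. Axes turn with the bolt: x along it, y from the right flat (right_flat) to the left (left_flat), z up when the flats are upright.
- clamp_bolt (a joint): Turn of the bolt about the bracket's x (right-handed), rad. 0: brass flats upright. Positive: the head's top leans to the bracket's -y (right, seen from the robot). Starts at 0.28 to 0.62. A spring (0.15 N m/rad, slack at 0.45) with 0.03 N m friction turns it back to about 0.25 if let go upright; to hold it upright takes 0.04 to 0.1 N m. Stops at -0.4 and 0.9.
- jar: Small closed jar, 44 mm across, 50 mm high, loose bystander; origin under its centre.
- bobbin: Copper bobbin, 40 mm across, 30 mm high, loose bystander; origin under its centre.
- burnisher: Burnisher with dark wooden handle and steel shank, 150 mm long, lying on the bench, loose bystander; x along its length, handle to -x.

How it is judged (in metres and radians):
On the way:
1. both fingers grip the head's brass flats and the flats are upright (value of joint clamp_bolt between -0.13 and 0.13 rad and contact force between the fingers and left_flat above 2 N and contact force between the fingers and right_flat above 2 N), for 0.3 s.
At the end, for the whole second after the job is handed in: The robot is still gripping: fingers press on each of the two brass flats with more than 2 N, the flats are within 0.13 rad (7 degrees) of upright, the bolt is not turning (below 0.2 rad/s), and jar, bobbin and burnisher are within 20 mm of where they were (all of step 1 and velocity of joint clamp_bolt between -0.2 and 0.2 rad/s and distance of each of jar, bobbin, burnisher from where it was at the start of the episode below 0.02 m); the arm keeps its last pose, push and grip.
It fails at once if a bystander (jar, bobbin, burnisher) is moved by more than 20 mm (distance of any of jar, bobbin, burnisher from where it was at the start of the episode above 0.02 m).
It also fails if it takes over 35 s, if anything falls off the work surface, if the arm or the gripper's body presses on something with over 40 N, if the wrist force passes 120 N, or if a joint passes its speed limit or range.

## Working session

There is one attempt and no reset: what is moved stays moved. The work goes in short steps, Python scripts to look and compute and a tool call to move; the robot and the scene stay as the last step left them, time stands still between calls to the robot, and variables do not carry over. Pictures are saved under pics/ and viewed, about 8 in all and at most 12, crops included, and the job is handed in when it is done.

Besides the shell and the picture viewer there is one more tool, called as a command line: name --argument value ..., lists and objects as JSON in quotes. carry_out: Moves the arm, as the interface text tells. Its arguments: {"type":"object","properties":{"targets":{"type":"array"},"grip_force":{"type":"number"}},"required":["targets"]}

```bash
mkdir -p pics; ls; python3 - <<'E'
from rig import ctrl, viewer
import cv2,numpy as np
print(ctrl.sense())
for n in("scene","top"):
    c=viewer.camera_info(n);print(n,c)
    cv2.imwrite(f"pics/{n}0.png",viewer.capture(n))
E
```

```text
pics
{'time_s': 0.0, 'joints': array([ 1.00362184e+00,  3.13459028e-01,  1.49846311e+00,  6.52942813e-06,
        1.33101245e+00, -2.23440093e-01]), 'dq': array([-6.52757829e-05, -6.19158753e-05,  6.69195379e-04,  1.74076234e-03,
       -2.12662901e-03, -2.58522947e-03]), 'tau': array([-6.24683025e-05, -4.12273157e+01, -2.59732032e+01, -1.88815875e-04,
        4.26537110e-03,  3.49260085e-05]), 'eef_pos': array([176.80915873, 494.04537045, 230.72066781]), 'ee_rot': array([ 0.69650406,  0.12049458,  0.69687361, -0.12136856]), 'force': array([ 0.02339426,  0.21388079, -0.05744142]), 'wrist_torque': array([-0.02125925,  0.01542518,  0.04189276]), 'grip_width': 0.996739988085277}
scene {'fx': 478.1296039573479, 'fy': 478.1296039573479, 'cx': 263.27152579784814, 'cy': 193.8965817359762, 'R': array([[ 0.72546068,  0.68825502,  0.00344017],
       [ 0.52808352, -0.55341117, -0.64409927],
       [-0.44140073,  0.46908539, -0.76493418]]), 't': array([-456.87920655, -201.31035755, 1243.51666258])}
top {'fx': 360.61884491647874, 'fy': 360.61884491647874, 'cx': 256.7917111215183, 'cy': 189.29742779782907, 'R': array([[ 1.11110134e-02, -9.99935403e-01,  2.39484972e-03],
       [-9.74302690e-01, -1.13649597e-02, -2.24955786e-01],
       [ 2.24968472e-01,  1.66178241e-04, -9.74366029e-01]]), 't': array([ 47.94455273, 600.61940846, 714.80473351])}
```

View pics/top0.png

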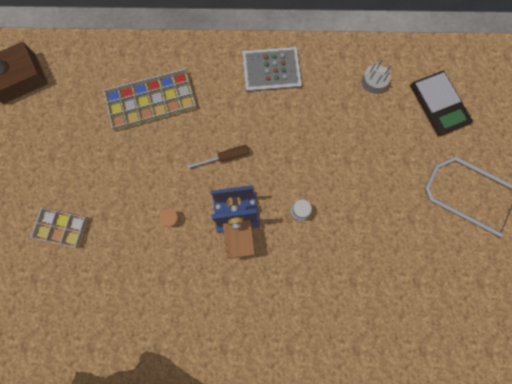

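View pics/scene0.png

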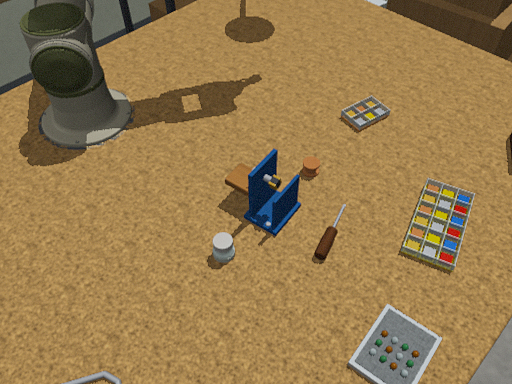

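The top view shows the bracket at about (236,210), the pin at (238,240), the jar at (302,210), the bobbin at (169,218) and the burnisher from (190,166) to (248,153). In the scene view the head is near (272,181). I'll enlarge both to fit the pose.

```bash
python3 - <<'E'
import cv2,numpy as np
a=cv2.imread("pics/top0.png")[175:265,190:280];b=cv2.imread("pics/scene0.png")[145:240,215:310]
r=lambda i:cv2.resize(i,(400,400),interpolation=cv2.INTER_CUBIC)
cv2.imwrite("pics/c1.png",np.hstack([r(a),r(b)]))
E
```

```text
(no output)
```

View pics/c1.png

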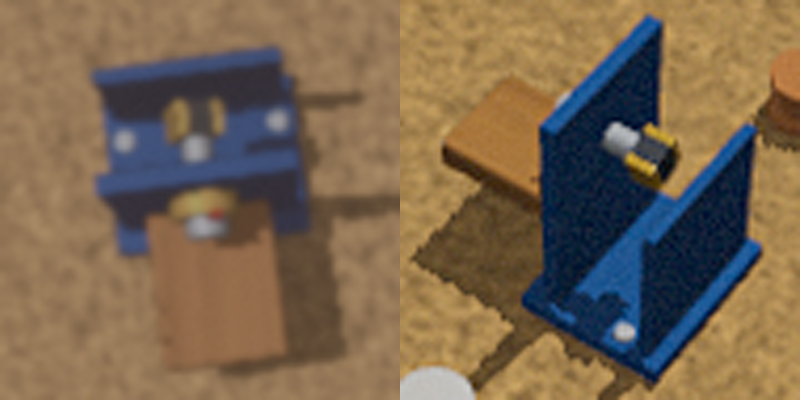

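```bash
cat > h.py <<'E'
import numpy as np
from rig import viewer
def proj(c,P):
    q=np.atleast_2d(P)@np.array(c["R"]).T+c["t"]
    return np.c_[c["fx"]*q[:,0]/q[:,2]+c["cx"],c["fy"]*q[:,1]/q[:,2]+c["cy"]]
def ray(c,u,v,z):
    R=np.array(c["R"]);o=-R.T@c["t"];d=R.T@[(u-c["cx"])/c["fx"],(v-c["cy"])/c["fy"],1]
    return o+d*(z-o[2])/d[2]
def b2w(p,P):
    c,s=np.cos(p[2]),np.sin(p[2]);P=np.atleast_2d(P)
    return np.c_[p[0]+c*P[:,0]-s*P[:,1],p[1]+s*P[:,0]+c*P[:,1],P[:,2]]
E
python3 - <<'E'
from h import *
from scipy.optimize import least_squares
T=viewer.camera_info("top");S=viewer.camera_info("scene")
top=[(-25,45,142,97,177),(-35,45,142,99,196),(-25,-45,142,297,150),(-35,-45,142,298,172),(31,45,102,95,72),(31,-45,102,278,48),(23,45,102,97,90),(23,-45,102,280,68),(-110,30,69,166,368),(-110,-30,69,284,353)]
sc=[(-35,45,142,650,15),(-25,45,142,661,24),(-35,-45,142,541,128),(-25,-45,142,556,138),(31,45,102,754,127),(31,-45,102,655,243)]
top=np.array(top,float);sc=np.array(sc,float)
tp=top[:,3:]/4.444+[190,175];sp=(sc[:,3:]-[400,0])/4.2105+[215,145]
f=lambda p:np.r_[proj(T,b2w(p,top[:,:3]))-tp,proj(S,b2w(p,sc[:,:3]))-sp].ravel()
r=least_squares(f,[450,50,0.1],x_scale=[10,10,.1],loss="soft_l1");print(r.x);print(f(r.x).reshape(-1,2).round(1))
for n,u,v,z in(("jar",302,209,50),("bob",169,217,30),("b1",190,166,5),("b2",248,153,8)):print(n,ray(T,u,v,z).round(0))
E
```

```text
[5.64404497e+02 1.01622325e+02 1.49429181e-01]
[[-0.7 -0.8]
 [-0.6  0. ]
 [ 0.5 -1. ]
 [ 0.9 -0.9]
 [-0.9 -0.6]
 [ 0.9 -1. ]
 [-0.9 -0.9]
 [ 1.  -1.8]
 [-0.3  0.9]
 [ 1.8  0.3]
 [-1.2 -1.2]
 [ 0.3 -1.4]
 [-1.5 -1.3]
 [-0.9 -1.5]
 [ 0.5 -0.7]
 [-0.7 -0.3]]
jar [561. -45.  50.]
bob [543. 251.  30.]
b1 [670. 215.   5.]
b2 [703.  77.   8.]
```

```bash
python3 - <<'E'
from h import *
from rig import ctrl
from scipy.spatial.transform import Rotation as Ro
s=ctrl.sense();q=s["ee_rot"];R=Ro.from_quat(np.r_[q[1:],q[0]]).as_matrix();print(R.round(3),s["eef_pos"].round(1))
t=np.arctan2(R[1,1],R[0,1]);print("yaw of tool y",t,"want",np.pi/2+.149,"or",-np.pi/2+.149)
c=viewer.camera_info("wrist");o=-np.array(c["R"]).T@c["t"];print("cam in tool",R.T@(o-s["eef_pos"]),"fwd in tool",R.T@np.array(c["R"])[2],c["fx"])
E
```

```text
[[-0.001  0.337  0.941]
 [-0.001  0.941 -0.337]
 [-1.    -0.001 -0.   ]] [176.8 494.1 230.8]
yaw of tool y 1.2269782342737956 want 1.7197963267948966 or -1.4217963267948965
cam in tool [-1.43300473e+02 -1.06286229e-01 -6.60421540e+01] fwd in tool [9.65149424e-01 4.95254976e-04 2.61698955e-01] 282.85883265429453
```

carry_out --targets '[{"x": 0.05,"y": -0.043,"z": 0,"az": 0.1,"hand": 1},{"x": 0.1,"y": -0.086,"z": 0,"az": 0.2,"hand": 1},{"x": 0.15,"y": -0.129,"z": 0,"az": 0.3,"hand": 1},{"x": 0.2,"y": -0.171,"z": 0,"az": 0.4,"hand": 1},{"x": 0.25,"y": -0.214,"z": 0,"az": 0.493,"hand": 1}]' --grip_force 40

```text
invalid input at $.targets[0]: expected keys x, y, z, ax, ay, az, hand
```

carry_out --targets '[{"x": 0.05,"y": -0.043,"hand": 1},{"x": 0.1,"y": -0.086,"hand": 1},{"x": 0.15,"y": -0.129,"hand": 1},{"x": 0.197,"y": -0.169,"hand": 1},{"x": 0.197,"y": -0.169,"hand": 1}]'

```text
invalid input at $.targets[0]: expected keys x, y, z, ax, ay, az, hand
```

```bash
python3 - <<'E'
from h import *
from rig import ctrl
import cv2,pickle
s=ctrl.sense();c=viewer.camera_info("wrist");im=viewer.capture("wrist");print(s["eef_pos"],s["time_s"])
cv2.imwrite("pics/w1r.png",im);pickle.dump(c,open("w1.pkl","wb"))
p=proj(c,b2w([564,102,.149],[0,0,100]))[0].astype(int);print(p)
x0,y0=p-[70,60];cr=im[max(y0,0):y0+120,max(x0,0):x0+140];print(x0,y0)
cv2.imwrite("pics/w1.png",cv2.resize(cr,None,fx=5,fy=5,interpolation=cv2.INTER_CUBIC))
E
```

```text
[176.8472183  494.05562273 230.78313327] 0.1
[ 91 519]
21 459Traceback (most recent call last):
  File "<stdin>", line 8, in <module>
cv2.error: OpenCV(4.12.0) /io/opencv/modules/imgproc/src/resize.cpp:4208: error: (-215:Assertion failed) !ssize.empty() in function 'resize'
```

All keys are needed in each row.

carry_out --targets '[{"x": 0.05,"y": -0.043,"z": 0,"ax": 0,"ay": 0,"az": 0.1,"hand": 1},{"x": 0.1,"y": -0.086,"z": 0,"ax": 0,"ay": 0,"az": 0.2,"hand": 1},{"x": 0.15,"y": -0.129,"z": 0,"ax": 0,"ay": 0,"az": 0.3,"hand": 1},{"x": 0.2,"y": -0.171,"z": 0,"ax": 0,"ay": 0,"az": 0.4,"hand": 1},{"x": 0.25,"y": -0.214,"z": 0,"ax": 0,"ay": 0,"az": 0.493,"hand": 1}]' --grip_force 40

```text
time_s: 0.78
eef_pos: [415.6, 289.5, 231.3]
ee_rot: [0.705, -0.054, 0.705, 0.054]
force: [0.5, 0.5, -0.1]
grip_width: 1.0
```

carry_out --targets '[{"x": 0.05,"y": -0.043,"z": 0,"ax": 0,"ay": 0,"az": 0,"hand": 1},{"x": 0.1,"y": -0.086,"z": 0,"ax": 0,"ay": 0,"az": 0,"hand": 1},{"x": 0.15,"y": -0.129,"z": 0,"ax": 0,"ay": 0,"az": 0,"hand": 1},{"x": 0.197,"y": -0.169,"z": 0,"ax": 0,"ay": 0,"az": 0,"hand": 1},{"x": 0.197,"y": -0.169,"z": 0,"ax": 0,"ay": 0,"az": 0,"hand": 1}]'

```text
time_s: 1.4
eef_pos: [613.1, 119.1, 229.9]
ee_rot: [0.705, -0.051, 0.706, 0.051]
force: [0.0, 0.2, -0.0]
grip_width: 1.001
```

```bash
python3 - <<'E'
from h import *
from rig import ctrl
import cv2,pickle
s=ctrl.sense();c=viewer.camera_info("wrist");im=viewer.capture("wrist");print(s["eef_pos"],s["time_s"])
cv2.imwrite("pics/w1r.png",im);pickle.dump(c,open("w1.pkl","wb"))
p=proj(c,b2w([564,102,.149],[0,0,100]))[0].astype(int);print(p)
x0,y0=np.maximum(p-[80,60],0);cr=im[y0:y0+120,x0:x0+160];print(x0,y0)
cv2.imwrite("pics/w1.png",cv2.resize(cr,None,fx=5,fy=5,interpolation=cv2.INTER_CUBIC))
E
```

```text
[613.13428887 119.10658559 229.90546768] 1.4
[244 136]
164 76
```

View pics/w1.png

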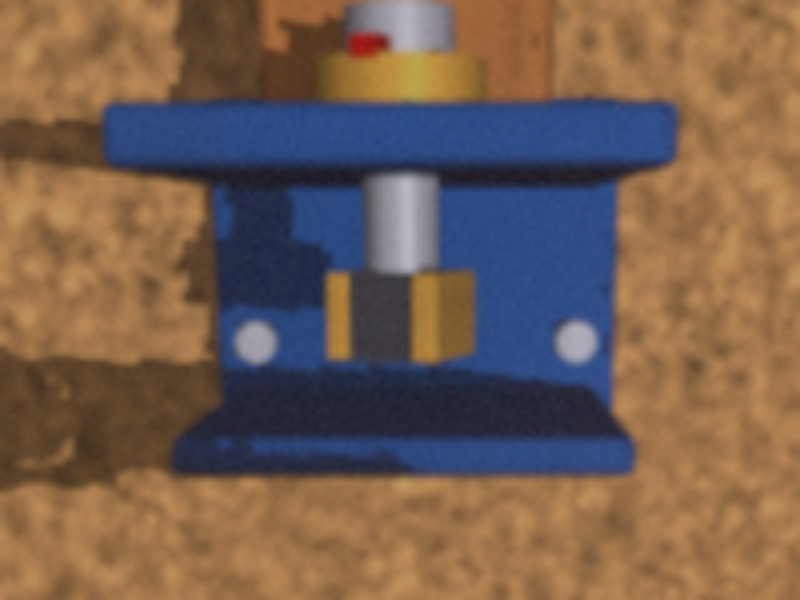

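Here image up is −x and image right is +y. The head spans columns 328–475: its top face is 328–440 and its exposed left flat is 440–475. Next I refit the pose and the bolt angle.

```bash
python3 - <<'E'
from h import *
import pickle
from scipy.optimize import least_squares
c=pickle.load(open("w1.pkl","rb"))
A=np.array([(-35,-45,142,105,104),(-35,45,142,677,104),(-25,-45,142,106,165),(-25,45,142,677,163),(31,-45,102,174,472),(31,45,102,635,472),(23,-45,102,184,436),(23,45,102,630,436)],float)
H=np.array([(-8,-11,11,328,272),(8,-11,11,328,360),(-8,11,11,440,272),(8,11,11,440,363),(-8,11,-11,475,272),(8,11,-11,475,355)],float)
def head(q):
    y,z=H[:,1],H[:,2];return np.c_[H[:,0],np.cos(q)*y-np.sin(q)*z,100+np.sin(q)*y+np.cos(q)*z]
px=lambda B:B[:,3:]/5+[164,76]
f=lambda p:np.r_[proj(c,b2w(p,A[:,:3]))-px(A),proj(c,b2w(p,head(p[3])))-px(H)].ravel()
for b in ([564,102,.149,.4],):
    r=least_squares(f,b,x_scale=[10,10,.1,.3],loss="soft_l1");print(r.x,r.cost);print(f(r.x).reshape(-1,2).round(1))
p=r.x;print("head",b2w(p,[0,0,100]))
E
```

```text
[5.66435499e+02 1.02159794e+02 1.46710819e-01 3.03498703e-01] 6.00469965516085
[[-1.  -0.7]
 [ 1.  -0.8]
 [-0.3  0.6]
 [ 0.5  0.9]
 [-0.3  1. ]
 [ 0.3  0.9]
 [-2.7 -0. ]
 [ 1.5 -0.1]
 [-0.4 -0.1]
 [ 0.  -0.1]
 [ 0.   0.2]
 [ 0.1  0. ]
 [ 0.1 -0.6]
 [ 0.  -0.5]]
head [[566.43549927 102.15979438 100.        ]]
```

```bash
python3 - <<'E'
from rig import ctrl
import numpy as np
from scipy.spatial.transform import Rotation as Ro
s=ctrl.sense();q=s["ee_rot"];R=Ro.from_quat(np.r_[q[1:],q[0]]);print(s["eef_pos"],s["time_s"])
y=.1467;W=Ro.from_euler("z",y)*Ro.from_matrix(np.array([[0,0,1],[0,1,0],[-1,0,0.]]))
for t in(0,.2):
    T=Ro.from_rotvec(t*np.array([np.cos(y),np.sin(y),0]))*W
    print(t,(T*R.inv()).as_rotvec().round(3))
print(np.array([566,105.3,84.3])-s["eef_pos"])
E
```

```text
[612.62677893 119.97620953 230.11372689] 1.45
0 [ 0.    -0.001  0.   ]
0.2 [0.198 0.028 0.   ]
[ -46.62677893  -14.67620953 -145.81372689]
```

carry_out --targets '[{"x": -0.024,"y": -0.008,"z": 0,"ax": 0.1,"ay": 0.014,"az": 0,"hand": 1},{"x": -0.047,"y": -0.015,"z": 0,"ax": 0.198,"ay": 0.028,"az": 0,"hand": 1},{"x": -0.047,"y": -0.015,"z": -0.04,"ax": 0.198,"ay": 0.028,"az": 0,"hand": 1},{"x": -0.047,"y": -0.015,"z": -0.07,"ax": 0.198,"ay": 0.028,"az": 0,"hand": 1},{"x": -0.047,"y": -0.015,"z": -0.07,"ax": 0.198,"ay": 0.028,"az": 0,"hand": 1}]' --grip_force 50

```text
time_s: 2.08
eef_pos: [562.7, 108.2, 159.9]
ee_rot: [0.695, 0.018, 0.708, 0.123]
force: [0.1, 0.0, 0.4]
grip_width: 0.996
```

```bash
python3 - <<'E'
from rig import ctrl,viewer
import numpy as np,cv2
from h import *
c=viewer.camera_info("wrist");im=viewer.capture("wrist");s=ctrl.sense()
print(s["eef_pos"],np.array([566,105.3,84.3])-s["eef_pos"])
p=[566.4,102.2,.1467]
for P in([-35,45,142],[-35,-45,142],[31,45,102],[31,-45,102],[0,0,100]):
    u=proj(c,b2w(p,P))[0];print(P,u.round(0))
    if (np.abs(u)<1000).all(): cv2.circle(im,tuple(int(k) for k in u),3,(0,0,255),1)
cv2.imwrite("pics/w2.png",im)
E
```

```text
[563.78002439 107.9993297  161.71148419] [  2.21997561  -2.6993297  -77.41148419]
[-35, 45, 142] [311. 178.]
[-35, -45, 142] [156. 183.]
[31, 45, 102] [287. 249.]
[31, -45, 102] [171. 259.]
[0, 0, 100] [230. 215.]
```

View pics/w2.png

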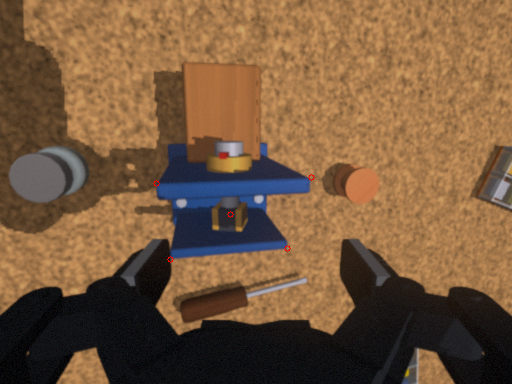

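The predicted plate corners land within 2–4 px of the real ones, and the head is at (230,215) as predicted. Descending now.

carry_out --targets '[{"x": 0.002,"y": -0.003,"z": -0.025,"ax": 0,"ay": 0,"az": 0,"hand": 1},{"x": 0.002,"y": -0.003,"z": -0.05,"ax": 0,"ay": 0,"az": 0,"hand": 1},{"x": 0.002,"y": -0.003,"z": -0.07,"ax": 0,"ay": 0,"az": 0,"hand": 1},{"x": 0.002,"y": -0.003,"z": -0.077,"ax": 0,"ay": 0,"az": 0,"hand": 1},{"x": 0.002,"y": -0.003,"z": -0.077,"ax": 0,"ay": 0,"az": 0,"hand": 1}]'

```text
time_s: 2.75
eef_pos: [566.8, 104.3, 85.3]
ee_rot: [0.697, 0.018, 0.706, 0.123]
force: [-0.3, 0.4, 0.4]
grip_width: 0.999
```

carry_out --targets '[{"x": 0,"y": 0,"z": 0,"ax": 0,"ay": 0,"az": 0,"hand": 0.4},{"x": 0,"y": 0,"z": 0,"ax": 0,"ay": 0,"az": 0,"hand": 0},{"x": 0,"y": 0,"z": 0,"ax": 0,"ay": 0,"az": 0,"hand": 0}]'

```text
time_s: 3.12
eef_pos: [566.5, 104.1, 84.7]
ee_rot: [0.697, 0.018, 0.706, 0.123]
force: [-1.1, 0.6, -0.5]
grip_width: 0.503
```

```bash
python3 - <<'E'
from rig import ctrl,viewer
import numpy as np,cv2
a=viewer.capture("wrist");b=viewer.capture("scene")[140:230,210:330]
s=ctrl.sense();print(s["eef_pos"],s["force"],s["wrist_torque"],s["grip_width"])
cv2.imwrite("pics/w3.png",np.hstack([cv2.resize(a[100:340,100:420],(400,300)),cv2.resize(b,(400,300),interpolation=cv2.INTER_CUBIC)]))
E
```

```text
[566.4342491  104.08354707  84.44529688] [ 0.40808593  0.04746159 -0.50535039] [-0.11836447 -0.02782215  0.03639095] 0.4953172105928084
```

View pics/w3.png

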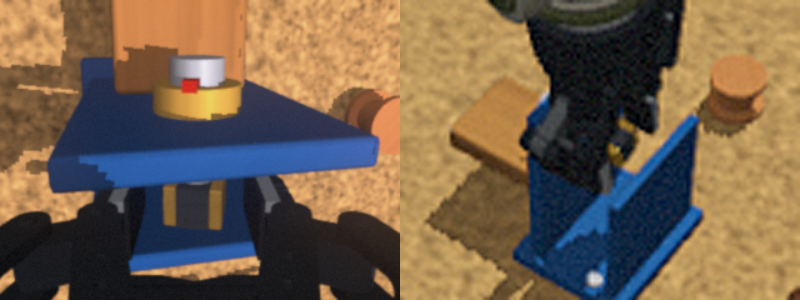

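The fingers (inner faces at columns 125 and 262) straddle the head (163–227) evenly, and there is no contact force yet. Closing.

carry_out --targets '[{"x": 0,"y": 0,"z": 0,"ax": 0,"ay": 0,"az": 0,"hand": -0.3},{"x": 0,"y": 0,"z": 0,"ax": 0,"ay": 0,"az": 0,"hand": -0.5},{"x": 0,"y": 0,"z": 0,"ax": 0,"ay": 0,"az": 0,"hand": -0.7},{"x": 0,"y": 0,"z": 0,"ax": 0,"ay": 0,"az": 0,"hand": -1},{"x": 0,"y": 0,"z": 0,"ax": 0,"ay": 0,"az": 0,"hand": -1}]' --grip_force 50

```text
time_s: 3.85
eef_pos: [566.3, 104.7, 84.4]
ee_rot: [0.697, 0.018, 0.706, 0.123]
force: [-0.9, 5.3, 0.7]
grip_width: 0.254
```

The opening is 21.6 mm, so the pads lie flat on the flats. Now I turn the tool back about the bolt axis.

carry_out --targets '[{"x": 0,"y": -0.0008,"z": 0,"ax": -0.05,"ay": -0.007,"az": 0,"hand": -1},{"x": 0,"y": -0.0016,"z": 0,"ax": -0.1,"ay": -0.014,"az": 0,"hand": -1},{"x": 0,"y": -0.0024,"z": 0,"ax": -0.15,"ay": -0.021,"az": 0,"hand": -1},{"x": 0,"y": -0.003,"z": 0,"ax": -0.198,"ay": -0.028,"az": 0,"hand": -1},{"x": 0,"y": -0.003,"z": 0,"ax": -0.198,"ay": -0.028,"az": 0,"hand": -1}]' --grip_force 60

```text
time_s: 4.47
eef_pos: [566.7, 101.5, 84.1]
ee_rot: [0.705, -0.053, 0.705, 0.053]
force: [4.1, 4.1, -3.4]
grip_width: 0.248
```

```bash
python3 - <<'E'
from rig import ctrl,viewer
import numpy as np,cv2
from scipy.spatial.transform import Rotation as Ro
a=viewer.capture("wrist");b=viewer.capture("scene")[140:230,210:330]
s=ctrl.sense();q=s["ee_rot"];R=Ro.from_quat(np.r_[q[1:],q[0]]).as_matrix();bx=[np.cos(.1467),np.sin(.1467),0]
print(s["eef_pos"],s["force"],s["wrist_torque"],s["grip_width"],"tool y tilt",R[2,1],"torque about bolt",np.dot(s["wrist_torque"],bx))
cv2.imwrite("pics/w4.png",np.hstack([cv2.resize(a[100:340,100:420],(400,300)),cv2.resize(b,(400,300),interpolation=cv2.INTER_CUBIC)]))
E
```

```text
[566.70042448 101.508702    84.16968998] [ 3.67862819  6.24722964 -3.45779188] [ 0.99222837 -0.59981283 -0.08054771] 0.25027885469163624 tool y tilt 0.001885444341054282 torque about bolt 0.8938934114130447
```

View pics/w4.png

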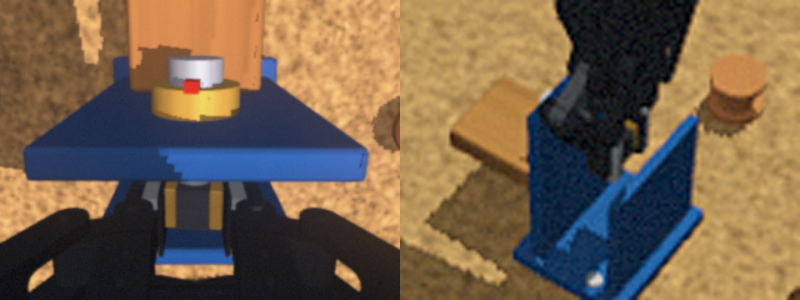

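The pads sit on both brass strips (165–178 and 210–222), the top face looks symmetric with no flat exposed, and the tool tilt is 0.002 rad. I'll hold briefly and check it stays steady.

carry_out --targets '[{"x": 0,"y": 0,"z": 0,"ax": 0,"ay": 0,"az": 0,"hand": -1},{"x": 0,"y": 0,"z": 0,"ax": 0,"ay": 0,"az": 0,"hand": -1},{"x": 0,"y": 0,"z": 0,"ax": 0,"ay": 0,"az": 0,"hand": -1},{"x": 0,"y": 0,"z": 0,"ax": 0,"ay": 0,"az": 0,"hand": -1},{"x": 0,"y": 0,"z": 0,"ax": 0,"ay": 0,"az": 0,"hand": -1}]' --grip_force 60

```text
time_s: 5.2
eef_pos: [566.7, 101.5, 84.2]
ee_rot: [0.705, -0.052, 0.705, 0.053]
force: [3.6, 6.8, -3.1]
grip_width: 0.252
```

```bash
python3 - <<'E'
from rig import ctrl,viewer
import numpy as np,cv2
c=viewer.camera_info("wrist");a=viewer.capture("wrist");t=viewer.capture("top")
s=ctrl.sense();print(s["time_s"],s["force"],s["grip_width"],abs(s["dq"]).max())
cv2.imwrite("pics/w5.png",np.hstack([cv2.resize(a[220:320,200:300],(400,400),interpolation=cv2.INTER_CUBIC),cv2.resize(t[120:250,130:330],(400,400))]))
E
```

```text
5.3 [ 2.70895613  6.57631816 -3.5910318 ] 0.24943577408123774 0.0013777400049118287
```

View pics/w5.png

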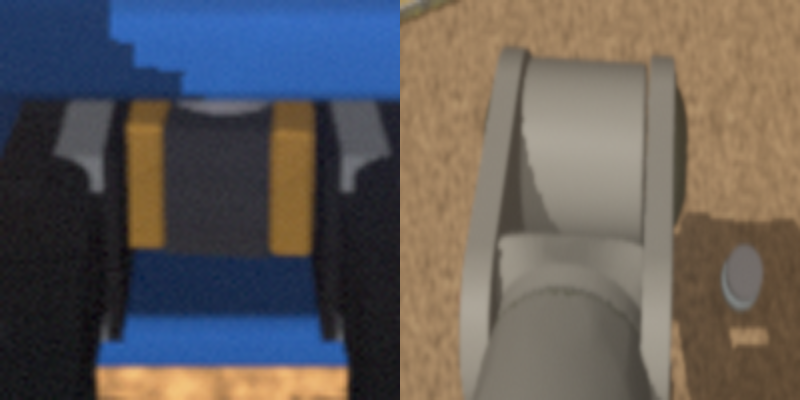

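The close-up shows pads flush on both brass strips, with the top face nearly level (lower edge tilted about 0.04 rad). Everything is still, and the gripper went near no bystander. Handing in.

```bash
python3 -c "
from rig import finish_job
print(finish_job())"
```

```text
the job is handed in; nothing more can be done
None
```

I gripped the bolt head, turned its flats upright and handed the job in at about 5.3 s with the grip still on. No verdict is reported back.

- **What I did:** the images put the head at about (566, 102, 100) mm, turned about 0.30 rad. I went down into the gap with the tool tilted 0.2 rad, closed on the brass flats, turned the tool upright about the bolt and held with 60 N.
- **Grip:** the opening stayed at about 21 mm, close to the 22 mm across the flats, and the last close-up showed both pads flush on the brass.
- **Upright:** tool tilt was 0.002 rad, and by eye the head was within about 0.04 rad of upright. Joint speeds were near zero.
- **Side force:** a steady push of about 7 N on the tool remained, probably from gripping slightly off centre. It is well under the limits.
- **Not checked directly:** the bolt angle and the force on each flat are not readable, so I judged them from the images and the opening. In the last top view the arm hid the bobbin and burnisher. The jar was still in view but I did not re-measure it. The gripper came near none of the three.

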